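# Compress the clutch spring under the hand press and hold it for the circlip

## Robot

A 6-joint arm with a two-finger parallel gripper is mounted at the origin on the work surface. World frame = base frame: x ahead of the robot, y to its left, z up, the work surface at z = 0. Lengths are in m, angles in degrees, forces in N, time in s.
With the tool pointing down it reaches from about 0.425 to 0.95 m from the base axis. Payload 3.5 kg.
Tool frame: the origin (TCP) lies midway between the tips of the shut fingers; the grasp point (between the pads) lies grasp_offset behind it (grasp_offset is the distance from the TCP to the grasp point, in m); z points along the fingers, y is the line along which they close (so a half turn about z gives the same grasp; the last joint's range is limited). The gripper opens to 85 mm and grips with 20 to 120 N. Pads are 22 mm wide; open, the fingers measure 114 mm over their backs; the gripper's body (76 mm by 85 mm) begins 54 mm behind the grasp point. The pads swing forward as they close: fully open they stand 13 mm farther back than shut.
Start: joints at [-74.828, 16.404, 90.338, -0, 73.258, -8.594], TCP at [0.272, -0.618, 0.231] pointing down, gripper open.
Joint ranges: [-158.93, 158.93], [-51.34, 127.21], [12.03, 142.37], [-87.48, 267.48], [13.55, 161.25], [-162.69, 162.69]. Speed limits (degrees/s): [159.86, 159.86, 180, 180, 180, 180].

## Interface

Orientations are given as a 3x3 rotation matrix whose columns are the frame's x, y, z axes.
In Python, from workcell import observe, camera, camera_info, sign_off, grasp_offset gives the robot as it stands.
- The arm moves only by the tool move_arm, never from a script. Its argument "targets" is a list of rows, each a list of 6 numbers: the shift along the tool's x, y, z in mm, then the turn, a rotation vector about the tool's x, y, z in degrees. A call has exactly 8 rows; each row shifts and turns the commanded pose from where the row before left it, along the tool's axes as they then stand; what a row does not reach is not made up. A row lasts 1/12 s, in which the tool goes at most 41.7 mm and 7.16 degrees, less where a joint would pass 70% of its speed; a pose out of reach is approached as far as the arm can. A call is refused whole if a number of a shift passes 41.7 or a number of a turn 7.16, either way. A call with a gripper value outside its range is refused whole. "jaw" is the opening, from 0 (shut) to 1 (fully open), set as the call begins (left out, the last holds). The fingers move at their own pace and stop on an object; "grip_force" is the grip in N (left out, the last holds). Time passes only in rows, so rows that do not move let the fingers close, or fill a call up. It gives the time, the measured TCP pose, the force, the opening and the grip force at its end, in the units of the state.
- observe(): the state, without advancing time (a new reading comes with each control period).
- camera(name): name is "side" or "top" or "wrist"; returns the picture (480x640x3 uint8, red, green, blue); there is no depth.
- camera_info(name): a dict with "camera_matrix" (3x3 intrinsics, pixels), "T" (4x4, takes a point from camera to world coordinates); the wrist camera has in their place "tool_from_camera" (4x4, takes a point from camera to tool coordinates, whose origin is the TCP and whose axes are the flange's). Camera axes: x right, y down, z forward; pixel columns grow to the right and rows downward; lengths in m; the calibration is good to about 2 mm. A picture is of the moment at which its call begins: read the wrist's pose just before it. camera_info takes no time and is no camera call.
- sign_off(): hands the job in; it is judged then, once.
The state is a dict: "time_s": time; "joints": joint angles; "qd": joint speeds; "effort": joint torques, N m; "ee_pos": TCP position; "orientation": TCP orientation; "wrist_force": force on the tool from outside, world axes, zero at the start; "torque": the same for the moment, N m; "opening": finger opening in m; "finger_force": force on a finger pad.
Only numpy, scipy, OpenCV 4.12 (cv2) and the standard library are available. Lean on these libraries where they do the work, as an engineer would, in place of code of your own. Each camera call takes 0.05 s, during which the arm holds its last target. There are 200 camera calls.

## Task

With the press lever still locked up, thread the brass spring retainer, flange down, over the clutch spindle so that it rests flat on the spring, and let go of it. Then flip the yellow safety catch outward, clear of the lever, take the lever's crossbar and pull it down without slamming until the foot has pushed the retainer all the way down on its spring, clear of the circlip groove. Finish while still holding the lever down, so that the circlip can be fitted, and leave the other parts on the bench as they lie.

Things in the scene. Friction and masses are not known exactly. Their poses are not given: they have to be found in the camera images.
- press: Green cast-iron hand lever press, fixed to the bench, base 245 x 160 mm, with a cream nylon nest and a clutch in it. Origin at bench level under the spindle axis; its x axis points from the operator's side to the column behind, y to its left, z up. In this frame (mm): the lever's pivot is at x 95, z 125, axis along y; the column starts at x 70, the catch's tab at x 50 (y 57 to 65, top at z 221)
- spindle_tip (a point): Top end of the upright steel spindle, 12 mm diameter, 118 mm above the bench; its last 4 mm taper to 6 mm diameter. The spring stands around it; its flat top seat (34 mm diameter) is 100 mm above the bench when free, so the spindle stands 18 mm above it. The circlip groove, a black band 2 mm wide, is centred 107.5 mm above the bench
- retainer: Brass spring retainer lying flange down on the red tray: flange 40 mm diameter, 4 mm thick; above it a collar 26 mm diameter, 8 mm high; bore 15 mm right through. Total height 12 mm, 50 g. Origin at the centre of its underside, z up the bore. It is to sit on the spring flange down, its underside then 100 mm above the bench
- tray: Red-brown kit tray, fixed, 140 x 250 mm, floor 6 mm thick, rim 10 mm above the bench. Origin at bench level under its centre, y along its long side. Retainer, ball bearing and thrust washer lie along its long centre line, about 78 mm apart, in any order
- lever (a joint): Lever angle: 0 up on its rear stop, grows as the crossbar is pulled towards the operator and down. About 1.65 when the foot meets a retainer on the free spring, 1.75 with the spring fully compressed, end stop 1.80. A return spring lifts it when let go; holding it down takes about 15 N downward at the crossbar. With the catch closed it gives no more than about 0.1
- lever_hinge (a point): Middle of the lever's pivot axis (axis along the press's y), 125 mm above the bench
- crossbar (a point): The lever's black round crossbar, 16 mm diameter, along the press's y, 64 mm free between the two side straps. This point is its centre; it goes round the pivot on a 174 mm circle: with the lever up it is 57 mm behind and 164 mm above the pivot, at lever angle 1.75 it is 172 mm in front (operator's side) and 27 mm above it
- foot_face (a point): Aluminium tubular pressing foot under the lever's crosshead, 31 mm outside, 19 mm inside diameter, so that the spindle enters it. This point is the centre of its pressing face
- catch (a joint): Angle of the yellow safety catch: 0 closed (upright, its plate stands in front of the lever's stop pin and blocks the lever), grows as its tab is pushed outward to the press's left (+y of the press); clear of the lever above 0.9; stop 1.55. It stays where it is left and turns with about 1 N of push at the tab
- catch_tab (a point): Point on the inner side (facing the lever, press's -y) of the catch's yellow thumb tab: push here to flip it outward. The tab is an upright plate 48 mm long along the press's x, 8 mm thick, 28 mm high; this point lies 14 mm below its top, 15 mm behind its front end and about 30 mm in front of the lever's straps; on its inner side there is room for closed fingers
- catch_hinge (a point): Point on the catch's turning axis (axis along the press's x) level in x with the tab point: with the catch closed the tab point is 54 mm above and 16 mm inward (press -y) of it
- spring (a joint): How far the spring is compressed (m): 0 free, 0.009 fully down on its stop. 5 N at 0, about 22 N at 0.009
- bearing: Ball bearing 32 mm diameter, 10 mm high, on the tray: not for this job. Origin at the centre of its underside
- thrust_washer: Dark flat washer 42 mm diameter, 5 mm thick, on the tray: not for this job. Origin at the centre of its underside
- driver: Black electric screwdriver lying on the bench to the left, 235 mm long, 43 mm high. Origin at bench level under it, bit along +x
- pliers: Circlip pliers with orange handles lying flat on the bench to the left, 190 mm long. Origin near the joint
- circlip_pot: White round pot with black cap, 56 mm diameter, 55 mm high, on the bench to the left. Origin at the centre of its underside
- done_clutch: A finished clutch standing on the bench to the left, 68 mm diameter, 56 mm high. Origin at the centre of its underside
There are look-alikes about, which are no part of the job. Of the things shaped like the retainer, the brass one is meant.

How it is judged:
By the outcome, as a careful person would: the job done as asked, in the order asked, and still so for the second after the job is handed in, while the arm keeps its last pose, push and grip.
It also fails if it takes over 69 s, if anything falls off the work surface, if the arm or the gripper's body presses on something with over 40 N, if the wrist force passes 120 N, or if a joint passes its speed limit or range.

## Working session

There is one attempt and no reset: what is moved stays moved. The work goes in short steps, Python scripts to look and compute and a tool call to move; the robot and the scene stay as the last step left them, time stands still between calls to the robot, and variables do not carry over. Pictures are saved under pics/ and viewed, at most 10 in all, crops included, and the job is handed in when it is done.

Besides the shell and the picture viewer there is one more tool, called after "Request:" by a JSON object that holds its "api" and its "payload", one argument or row to a line. move_arm: Moves the arm, as the interface text tells. Its arguments: {"type":"object","properties":{"targets":{"type":"array","items":{"type":"array","items":{"type":"number"}}},"jaw":{"type":"number"},"grip_force":{"type":"number"}},"required":["targets"]}

```bash
ls; mkdir -p pics; python3 - <<'E'
from workcell import *
import cv2,numpy as np
print(observe(),grasp_offset)
for n in ['side','top']:
    im=camera(n); cv2.imwrite(f'pics/{n}0.png',im[:,:,::-1]); i=camera_info(n); print(n,np.round(i['camera_matrix'],1).tolist(),np.round(i['T'],4).tolist())
print(camera_info('wrist'))
E
```

```text
pics
{'time_s': 0.0, 'joints': array([-7.48287758e+01,  1.64543129e+01,  9.04222184e+01, -7.98016184e-04,
        7.32579006e+01, -8.59521103e+00]), 'qd': array([ 0.05918514,  0.00838515,  0.05144462, -0.08457054, -0.03383404,
       -0.04753631]), 'effort': array([ 6.93229367e-06, -4.05982089e+01, -2.92627788e+01, -1.57187519e-04,
        5.74881735e-03,  5.12665835e-06]), 'ee_pos': array([ 0.27187396, -0.61711569,  0.22994259]), 'orientation': array([[ 9.15194396e-01,  4.03012188e-01, -6.26904113e-04],
       [ 4.03012534e-01, -9.15191666e-01,  2.26101463e-03],
       [ 3.37479036e-04, -2.32191814e-03, -9.99997247e-01]]), 'wrist_force': array([-0.36969694, -0.68996032, -0.58790951]), 'torque': array([0.0331787 , 0.00359785, 0.00528026]), 'finger_force': 0.0, 'opening': 0.08566883126086118} 0.0187
side [[438.9, 0.0, 317.0], [0.0, 438.9, 244.5], [0.0, 0.0, 1.0]] [[-0.9712, -0.1318, 0.1983, 0.3081], [-0.238, 0.5647, -0.7902, 0.9753], [-0.0079, -0.8147, -0.5799, 0.8614], [0.0, 0.0, 0.0, 1.0]]
top [[527.5, 0.0, 324.5], [0.0, 527.5, 233.9], [0.0, 0.0, 1.0]] [[-0.0084, -0.9974, 0.0718, 0.4513], [-1.0, 0.0087, 0.0039, 0.0278], [-0.0045, -0.0718, -0.9974, 1.3407], [0.0, 0.0, 0.0, 1.0]]
{'camera_matrix': array([[360.24720443,   0.        , 315.74453375],
       [  0.        , 360.24720443, 234.54712082],
       [  0.        ,   0.        ,   1.        ]]), 'tool_from_camera': array([[-2.70696647e-04, -9.54195538e-01, -2.99183559e-01,
         7.60312478e-02],
       [ 9.99999466e-01,  3.99688694e-05, -1.03225799e-03,
         1.45035676e-03],
       [ 9.96933997e-04, -2.99183679e-01,  9.54195018e-01,
        -1.41396289e-01],
       [ 0.00000000e+00,  0.00000000e+00,  0.00000000e+00,
         1.00000000e+00]])}
```

View pics/top0.png

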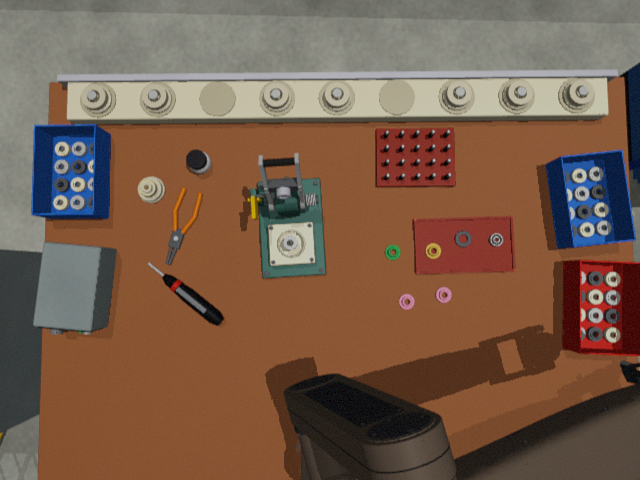

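View pics/side0.png

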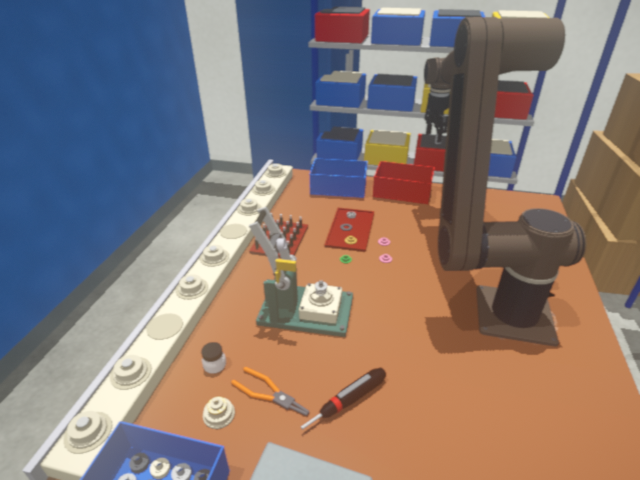

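```bash
cat > h.py <<'E'
from workcell import *
import cv2,numpy as np
def ray(n,px,pose=None):
    i=camera_info(n); K=i['camera_matrix']
    if n=='wrist':
        W=np.eye(4); W[:3,:3]=pose['orientation']; W[:3,3]=pose['ee_pos']; T=W@i['tool_from_camera']
    else: T=i['T']
    d=T[:3,:3]@np.linalg.solve(K,[px[0],px[1],1.]); return T[:3,3],d
def onz(n,px,z,pose=None):
    o,d=ray(n,px,pose); return o+d*(z-o[2])/d[2]
def proj(n,p,pose=None):
    i=camera_info(n); K=i['camera_matrix']
    if n=='wrist':
        W=np.eye(4); W[:3,:3]=pose['orientation']; W[:3,3]=pose['ee_pos']; T=W@i['tool_from_camera']
    else: T=i['T']
    c=T[:3,:3].T@(np.asarray(p)-T[:3,3]); c=K@c; return c[:2]/c[2]
def tri(rs):
    A=np.zeros((3,3));b=np.zeros(3)
    for o,d in rs:
        d=d/np.linalg.norm(d);P=np.eye(3)-np.outer(d,d);A+=P;b+=P@o
    p=np.linalg.solve(A,b); return p,[np.linalg.norm(np.cross(p-o,d/np.linalg.norm(d))) for o,d in rs]
def blobs(im,lo,hi,minA=15):
    m=cv2.inRange(cv2.cvtColor(im,cv2.COLOR_RGB2HSV),np.array(lo),np.array(hi))
    c,_=cv2.findContours(m,cv2.RETR_EXTERNAL,cv2.CHAIN_APPROX_NONE)
    return sorted([k for k in c if cv2.contourArea(k)>=minA],key=cv2.contourArea,reverse=True)
E
python3 - <<'E'
from h import *
t=cv2.imread('pics/top0.png')[:,:,::-1].copy(); s=cv2.imread('pics/side0.png')[:,:,::-1].copy()
hs=cv2.cvtColor(t,cv2.COLOR_RGB2HSV)
print('brass hsv',hs[251,427:440].tolist(),'green',hs[268,270],'yellow',hs[207,254])
for c in blobs(t,(18,100,100),(32,255,255)): print('Y',cv2.minAreaRect(c),cv2.contourArea(c))
for c in blobs(t,(70,60,30),(95,255,255),200): 
    r=cv2.minAreaRect(c); print('G',r,cv2.contourArea(c)); print([onz('top',p,.012)[:2].round(4).tolist() for p in cv2.boxPoints(r)])
a=cv2.resize(t[140:290,230:350],(480,600),interpolation=cv2.INTER_CUBIC)
b=cv2.resize(s[190:350,240:340],(320,512),interpolation=cv2.INTER_CUBIC)
o=np.zeros((600,800,3),np.uint8);o[:,:480]=a;o[:512,480:]=b
cv2.imwrite('pics/z0.png',o[:,:,::-1])
E
```

```text
brass hsv [[21, 163, 133], [21, 175, 102], [22, 158, 174], [22, 156, 186], [8, 166, 143], [1, 163, 139], [2, 168, 138], [2, 167, 134], [6, 176, 81], [20, 163, 114], [21, 158, 182], [22, 160, 183], [22, 153, 200]] green [ 82  86 110] yellow [ 25 247 191]
Y ((433.0, 250.5), (15.0, 14.0), 90.0) 170.0
Y ((253.0, 207.5), (23.0, 12.0), 90.0) 132.0
G ((290.8611755371094, 227.84767150878906), (95.67205047607422, 63.03024673461914), 86.3086166381836) 4699.0
[[0.6806, 0.2054], [0.6896, 0.0453], [0.4472, 0.0317], [0.4383, 0.1897]]
```

View pics/z0.png

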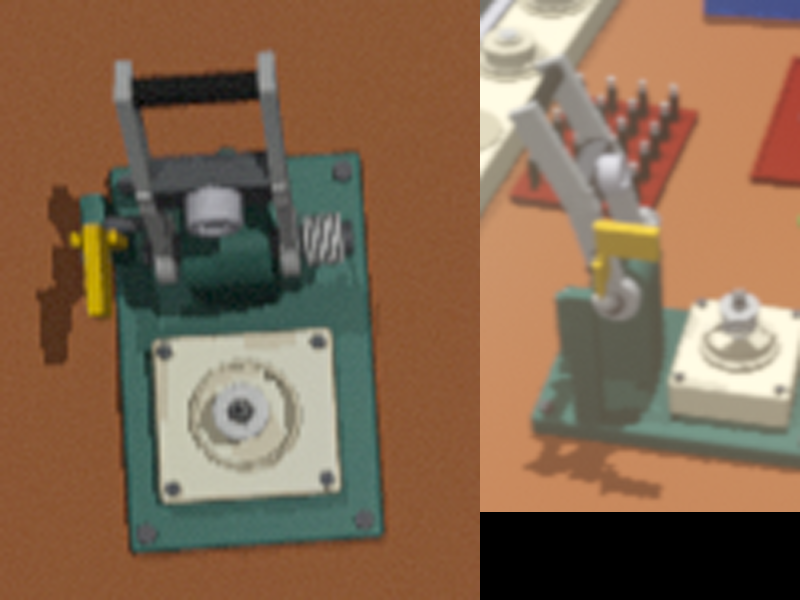

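The top view shows the press at about (290,228) and the spindle tip at about (290,242). The brass retainer is at (433,250) on the tray, the yellow tab is at (253,207), and the look-alikes are pink and green.

```bash
cat >> h.py <<'E'
def delta(p,yaw,o=None):
    "tool-frame shift (mm) and rotvec (deg) from the measured pose to TCP p, tool down, tool x at yaw"
    from scipy.spatial.transform import Rotation as R
    o=o or observe(); y=np.radians(yaw)
    T=np.array([[np.cos(y),np.sin(y),0],[np.sin(y),-np.cos(y),0],[0,0,-1.]])
    M=o['orientation']
    print('t',round(o['time_s'],2),'tcp',(o['ee_pos']*1000).round(1),'shift',(M.T@(np.asarray(p)-o['ee_pos'])*1000).round(1),'turn',np.degrees(R.from_matrix(M.T@T).as_rotvec()).round(2),'j',o['joints'].round(0),'F',o['wrist_force'].round(1),'open',round(o['opening'],4))
E
python3 - <<'E'
from h import *
r=onz('top',(433,250.5),.018); print('ret',r)
s=onz('top',(290,242.5),.118); print('spin top',s)
s2=tri([ray('top',(290,242.5)),ray('side',(240+260/3.2,190+298/3.2))]); print(s2)
yw=np.radians(3.45); c=np.array([.5640,.1180])
print('base centre',onz('top',(290.9,227.8),.012))
delta([r[0],r[1],.2],93.5)
E
```

```text
ret [ 0.50252021 -0.23849401  0.018     ]
spin top [0.52008943 0.11290436 0.118     ]
(array([0.51739891, 0.11318967, 0.10491134]), [np.float64(0.0034750138337093), np.float64(0.0034750138337091936)])
base centre [0.5632447 0.1178635 0.012    ]
t 0.1 tcp [ 271.9 -617.2  230.1] shift [ 363.7 -253.5   30.7] turn [ -0.1   -0.09 -69.73] j [-75.  16.  90.  -0.  73.  -9.] F [-0.1  0.2  0. ] open 0.0855
```

```bash
cat >> h.py <<'E'
def plan(p,yaw,n,o=None):
    "straight move to TCP p in n rows with even turn; prints rows"
    from scipy.spatial.transform import Rotation as R
    o=o or observe(); delta(p,yaw,o); y=np.radians(yaw)
    T=np.array([[np.cos(y),np.sin(y),0],[np.sin(y),-np.cos(y),0],[0,0,-1.]])
    M=o['orientation']; v=R.from_matrix(M.T@T).as_rotvec(); d=(np.asarray(p)-o['ee_pos'])/n*1000
    for k in range(n):
        F=M@R.from_rotvec(v*k/n).as_matrix(); print((F.T@d).round(1).tolist(),np.degrees(v/n).round(2).tolist())
E
python3 -c "
from h import *
plan([.5025,-.2385,.12],93.5,13)"
```

```text
t 0.1 tcp [ 271.9 -617.2  230.1] shift [ 363.6 -253.4  110.7] turn [ -0.1   -0.09 -69.73] j [-75.  16.  90.  -0.  73.  -9.] F [-0.1  0.2  0. ] open 0.0855
[28.0, -19.5, 8.5] [-0.01, -0.01, -5.36]
[29.7, -16.8, 8.5] [-0.01, -0.01, -5.36]
[31.1, -13.9, 8.5] [-0.01, -0.01, -5.36]
[32.3, -11.0, 8.5] [-0.01, -0.01, -5.36]
[33.2, -7.9, 8.5] [-0.01, -0.01, -5.36]
[33.8, -4.8, 8.5] [-0.01, -0.01, -5.36]
[34.1, -1.6, 8.5] [-0.01, -0.01, -5.36]
[34.1, 1.6, 8.5] [-0.01, -0.01, -5.36]
[33.8, 4.8, 8.5] [-0.01, -0.01, -5.36]
[33.2, 7.9, 8.5] [-0.01, -0.01, -5.36]
[32.3, 11.0, 8.5] [-0.01, -0.01, -5.36]
[31.1, 13.9, 8.5] [-0.01, -0.01, -5.36]
[29.7, 16.8, 8.5] [-0.01, -0.01, -5.36]
```

Request:
{"api": "move_arm", "payload": {
  "targets": [
    [28,-19.5,8.5,0,0,-5.36],
    [29.7,-16.8,8.5,0,0,-5.36],
    [31.1,-13.9,8.5,0,0,-5.36],
    [32.3,-11,8.5,0,0,-5.36],
    [33.2,-7.9,8.5,0,0,-5.36],
    [33.8,-4.8,8.5,0,0,-5.36],
    [34.1,-1.6,8.5,0,0,-5.36],
    [34.1,1.6,8.5,0,0,-5.36]
  ],
  "jaw": 0.65
}}

```text
time_s: 0.77
ee_pos: [0.4146, -0.3829, 0.1625]
orientation: [[0.392, 0.92, -0.0], [0.92, -0.392, 0.001], [0.0, -0.001, -1.0]]
wrist_force: [-0.1, 0.2, -0.3]
opening: 0.0553
finger_force: 0.0
```

Request:
{"api": "move_arm", "payload": {
  "targets": [
    [33.8,4.8,8.5,0,0,-5.36],
    [33.2,7.9,8.5,0,0,-5.36],
    [32.3,11,8.5,0,0,-5.36],
    [31.1,13.9,8.5,0,0,-5.36],
    [29.7,16.8,8.5,0,0,-5.36],
    [0,0,0,0,0,0],
    [0,0,0,0,0,0],
    [0,0,0,0,0,0]
  ]
}}

```text
time_s: 1.43
ee_pos: [0.503, -0.2393, 0.1207]
orientation: [[-0.06, 0.998, -0.0], [0.998, 0.06, -0.0], [-0.0, -0.0, -1.0]]
wrist_force: [-0.2, 1.1, -0.5]
opening: 0.0558
finger_force: 0.0
```

```bash
python3 - <<'E'
from h import *
o=observe(); im=camera('wrist'); cv2.imwrite('pics/w1.png',im[:,:,::-1])
delta([.5025,-.2385,.12],93.5,o)
for c in blobs(im,(17,80,60),(30,255,255),100):
    e=cv2.fitEllipse(c); print(e,cv2.contourArea(c),onz('wrist',e[0],.010,o),onz('wrist',e[0],.018,o))
print(proj('wrist',[.5025,-.2385,.018],o))
E
```

```text
t 1.43 tcp [ 503.  -239.3  120.7] shift [ 0.8 -0.4  0.7] turn [-0.03  0.01 -0.06] j [-36.   8. 112.  -0.  59. -39.] F [-0.2  1.1 -0.5] open 0.0558
((311.748046875, 230.75265502929688), (50.284080505371094, 52.13349914550781), 93.03874969482422) 2057.5 [ 0.50003248 -0.24036608  0.01      ] [ 0.49998584 -0.23795361  0.018     ]
[315.24928113 231.69354775]
```

View pics/w1.png

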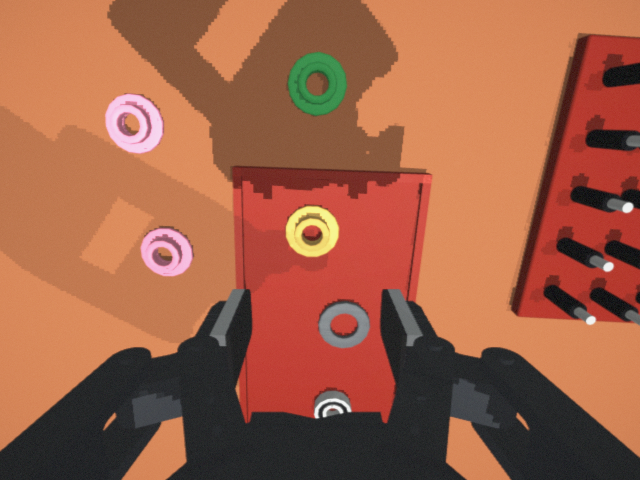

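The brass retainer is at (312,231) in the wrist view, which puts it at about (0.500, -0.239). I'll descend and grip the collar.

Request:
{"api": "move_arm", "payload": {
  "targets": [
    [0,-2.5,20,0,0,0],
    [0,0,25,0,0,0],
    [0,0,25,0,0,0],
    [0,0,20,0,0,0],
    [0,0,12,0,0,0],
    [0,0,7,0,0,0],
    [0,0,0,0,0,0],
    [0,0,0,0,0,0]
  ]
}}

```text
time_s: 2.15
ee_pos: [0.5009, -0.2402, 0.0125]
orientation: [[-0.059, 0.998, 0.001], [0.998, 0.059, -0.001], [-0.001, 0.001, -1.0]]
wrist_force: [-0.0, -0.0, -0.5]
opening: 0.0557
finger_force: 0.0
```

Request:
{"api": "move_arm", "payload": {
  "targets": [
    [0,0,0,0,0,0],
    [0,0,0,0,0,0],
    [0,0,0,0,0,0],
    [0,0,0,0,0,0],
    [0,0,0,0,0,0],
    [0,0,0,0,0,0],
    [0,0,0,0,0,0],
    [0,0,0,0,0,0]
  ],
  "jaw": 0.1,
  "grip_force": 40
}}

```text
time_s: 2.82
ee_pos: [0.5016, -0.24, 0.0136]
orientation: [[-0.06, 0.998, 0.002], [0.998, 0.06, -0.002], [-0.002, 0.002, -1.0]]
wrist_force: [-1.1, 0.1, 6.8]
opening: 0.0229
finger_force: 39.0
```

Request:
{"api": "move_arm", "payload": {
  "targets": [
    [0,0,-3,0,0,0],
    [0,0,-10,0,0,0],
    [0,0,-20,0,0,0],
    [0,0,-30,0,0,0],
    [0,0,-30,0,0,0],
    [0,0,-30,0,0,0],
    [0,0,0,0,0,0],
    [0,0,0,0,0,0]
  ]
}}

```text
time_s: 3.48
ee_pos: [0.502, -0.2401, 0.1379]
orientation: [[-0.06, 0.998, 0.005], [0.998, 0.06, -0.003], [-0.004, 0.005, -1.0]]
wrist_force: [0.5, 1.1, 0.2]
opening: 0.0225
finger_force: 39.3
```

```bash
python3 - <<'E'
from h import *
o=observe(); im=camera('wrist'); 
cv2.imwrite('pics/w2.png',cv2.resize(im[200:480,180:460],(600,600),interpolation=cv2.INTER_CUBIC)[:,:,::-1])
delta([.52,.113,.16],93.5,o)
for c in blobs(im,(17,80,60),(30,255,255),100):
    print(cv2.boundingRect(c),cv2.contourArea(c))
M=o['orientation']
for x in(-20,0,20): print(x,proj('wrist',o['ee_pos']+M@np.array([x/1000,0,0]),o))
E
```

```text
t 3.48 tcp [ 502.  -240.1  137.9] shift [351.3  39.4 -23.2] turn [ 0.26  0.21 -0.04] j [-36.   7. 112.   0.  61. -39.] F [0.5 1.1 0.2] open 0.0225
(276, 258, 80, 78) 4137.5
-20 [315.77574088 341.49081278]
0 [315.76447317 301.83987629]
20 [315.75231685 259.06190178]
```

View pics/w2.png

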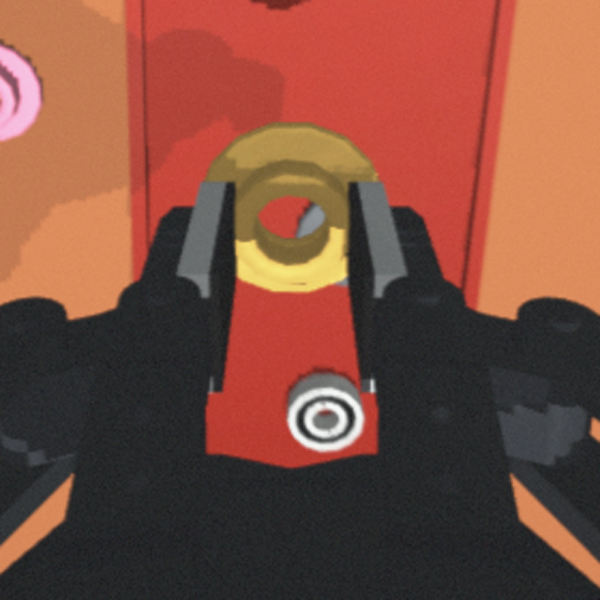

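```bash
python3 - <<'E'
from h import *
o=observe();M=o['orientation']
a=np.linspace(0,2*np.pi,90)
for zt in (0,2,4):
  for x in (-2,0,2,4):
    P=[]
    for z in (zt,zt+4):
      P+=[proj('wrist',o['ee_pos']+M@(np.array([x+20*np.cos(t),20*np.sin(t),z])/1000),o) for t in a]
    P=np.array(P); print(zt,x,P.min(0).round(1),P.max(0).round(1))
plan([.5195,.1125,.185],93.5,10)
E
```

```text
0 -2 [270.1 260. ] [361.4 345.3]
0 0 [269.9 255.7] [361.6 341.5]
0 2 [269.8 251.3] [361.8 337.6]
0 4 [269.6 246.9] [361.9 333.8]
2 -2 [270.7 258.3] [360.9 342.7]
2 0 [270.5 254.1] [361.  338.9]
2 2 [270.3 249.7] [361.2 335.1]
2 4 [270.2 245.4] [361.4 331.3]
4 -2 [271.2 256.7] [360.3 340.2]
4 0 [271.  252.5] [360.5 336.5]
4 2 [270.9 248.2] [360.7 332.7]
4 4 [270.7 243.9] [360.8 328.9]
t 3.53 tcp [ 500.8 -239.3  135.7] shift [349.9  40.  -49.6] turn [ 0.07  0.05 -0.05] j [-36.   7. 112.   0.  61. -39.] F [ 0.1  0.4 -0.8] open 0.0228
[35.0, 4.0, -5.0] [0.01, 0.01, -0.0]
[35.0, 4.0, -5.0] [0.01, 0.01, -0.0]
[35.0, 4.0, -5.0] [0.01, 0.01, -0.0]
[35.0, 4.0, -4.9] [0.01, 0.01, -0.0]
[35.0, 4.0, -4.9] [0.01, 0.01, -0.0]
[35.0, 4.0, -4.9] [0.01, 0.01, -0.0]
[35.0, 4.0, -4.9] [0.01, 0.01, -0.0]
[35.0, 4.0, -4.9] [0.01, 0.01, -0.0]
[35.0, 4.0, -4.9] [0.01, 0.01, -0.0]
[35.0, 4.0, -4.9] [0.01, 0.01, -0.0]
```

The retainer is held level by the collar and centred on the TCP: flange about (316,297), bore about (316,307). Next I'll hover 60 mm short of the spindle so the wrist camera can see it.

Request:
{"api": "move_arm", "payload": {
  "targets": [
    [25,3,-10,0,0,0],
    [38,5,-10,0,0,0],
    [40,5,-8,0,0,0],
    [40,5,-6,0,0,0],
    [40,5,-6,0,0,0],
    [40,5,-6,0,0,0],
    [40,5,-4,0,0,0],
    [27,3.2,0,0,0,0]
  ]
}}

```text
time_s: 4.2
ee_pos: [0.5182, 0.0556, 0.1839]
orientation: [[-0.062, 0.998, -0.002], [0.998, 0.062, 0.001], [0.001, -0.002, -1.0]]
wrist_force: [0.1, -1.4, -1.2]
opening: 0.0226
finger_force: 39.3
```

Request:
{"api": "move_arm", "payload": {
  "targets": [
    [0,0,0,0,0,0],
    [0,0,0,0,0,0],
    [0,0,0,0,0,0],
    [0,0,0,0,0,0],
    [0,0,0,0,0,0],
    [0,0,0,0,0,0],
    [0,0,0,0,0,0],
    [0,0,0,0,0,0]
  ]
}}

```text
time_s: 4.87
ee_pos: [0.5194, 0.0518, 0.1849]
orientation: [[-0.059, 0.998, 0.0], [0.998, 0.059, 0.0], [-0.0, 0.0, -1.0]]
wrist_force: [-1.1, 0.4, -0.8]
opening: 0.0228
finger_force: 39.3
```

```bash
python3 - <<'E'
from h import *
o=observe(); im=camera('wrist'); np.save('pics/o3.npy',o,allow_pickle=True); cv2.imwrite('pics/w3full.png',im[:,:,::-1])
delta([.5195,.1125,.185],93.5,o)
p=proj('wrist',[.5195,.1125,.118],o); print(p)
x,y=int(p[0])-100,max(0,int(p[1])-75); print(x,y)
cv2.imwrite('pics/w3.png',cv2.resize(im[y:y+150,x:x+200],(800,600),interpolation=cv2.INTER_CUBIC)[:,:,::-1])
E
```

```text
t 4.87 tcp [519.4  51.8 184.9] shift [60.6  3.7 -0.1] turn [ 0.    0.   -0.12] j [ -5.  -0. 114.   0.  66.  -9.] F [-1.1  0.4 -0.8] open 0.0228
[322.30553567 148.61301445]
222 73
```

View pics/w3.png

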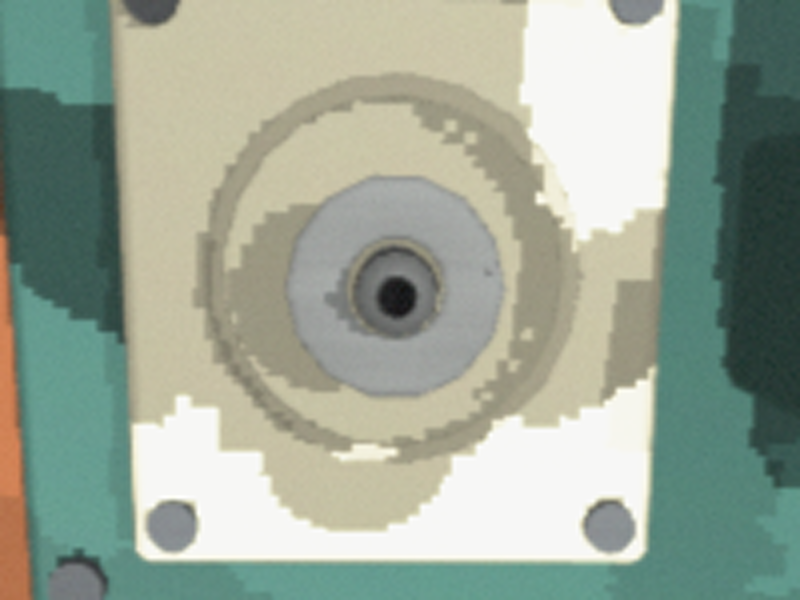

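```bash
python3 - <<'E'
from h import *
o=np.load('pics/o3.npy',allow_pickle=True).item()
t=onz('wrist',(321.2,147),.118,o); s=onz('wrist',(320.75,144.5),.100,o); print(t,s)
delta([t[0],t[1],.185],93.5)
# reference: in-hand flange fit
w=cv2.imread('pics/w3full.png')[:,:,::-1].copy()
for c in blobs(w,(17,70,40),(30,255,255),300): print(cv2.boundingRect(c),cv2.contourArea(c))
M=o['orientation']
for z in(3,-7): print(z,proj('wrist',o['ee_pos']+M@np.array([0,0,z/1000]),o))
# press axes via nest edges: left edge, right edge, bottom
e=[onz('wrist',(222+x/4,73+y/4),.06,o) for x,y in ((112,5),(135,545),(680,5),(648,545))]
print([np.degrees(np.arctan2(-(a-b)[0],(a-b)[1])).round(2) for a,b in ((e[0],e[1]),(e[2],e[3]))])
E
```

```text
[0.51882202 0.11334692 0.118     ] [0.51878578 0.11366577 0.1       ]
t 4.92 tcp [519.4  51.9 184.9] shift [61.4  3.1 -0.1] turn [ 0.  -0.  -0.1] j [ -5.  -0. 114.   0.  66.  -9.] F [-0.   0.6  0.2] open 0.0227
(276, 257, 81, 79) 4188.0
(555, 0, 45, 17) 432.5
3 [315.75880613 298.620281  ]
-7 [315.7562724  309.81574585]
[np.float64(2.9), np.float64(3.29)]
```

Request:
{"api": "move_arm", "payload": {
  "targets": [
    [8,1,0,0,0,0],
    [13,0.6,0,0,0,0],
    [13,0,0,0,0,0],
    [7,0,0,0,0,0],
    [0,0,0,0,0,0],
    [0,0,0,0,0,0],
    [0,0,0,0,0,0],
    [0,0,0,0,0,0]
  ]
}}

```text
time_s: 5.58
ee_pos: [0.5185, 0.093, 0.1848]
orientation: [[-0.06, 0.998, 0.0], [0.998, 0.06, -0.0], [-0.0, 0.0, -1.0]]
wrist_force: [-0.7, -0.3, -0.3]
opening: 0.0227
finger_force: 39.3
```

```bash
python3 - <<'E'
from h import *
o=observe(); im=camera('wrist'); np.save('pics/o4.npy',o,allow_pickle=True); cv2.imwrite('pics/w4full.png',im[:,:,::-1])
delta([.5188,.1134,.185],93.5,o)
p=proj('wrist',[.5188,.1134,.118],o); q=proj('wrist',[.5188,.1134,.100],o);print(p,q)
g=im[150:260,250:390]
hs=cv2.cvtColor(im,cv2.COLOR_RGB2HSV)
x,y=int(p[0]),int(p[1])
m=cv2.inRange(hs[y-45:y+45,x-45:x+45],(0,0,0),(180,255,70))
n,l,st,c=cv2.connectedComponentsWithStats(m)
for i in range(1,n):
    if st[i,4]>10: print('dark',c[i]+[x-45,y-45],st[i])
cv2.imwrite('pics/w4.png',cv2.resize(im[y-60:y+90,x-100:x+100],(800,600),interpolation=cv2.INTER_CUBIC)[:,:,::-1]); print(x-100,y-60)
E
```

```text
t 5.58 tcp [518.5  93.  184.8] shift [20.3  1.5 -0.2] turn [ 0.    0.01 -0.08] j [ -1.   0. 114.  -0.  66.  -4.] F [-0.7 -0.3 -0.3] open 0.0227
[318.31436529 217.86554412] [318.12812664 210.76189542]
dark [316.61111111 204.72222222] [38 31 14  5 18]
dark [317.96610169 217.18644068] [41 41  9  9 59]
218 157
```

View pics/w4.png

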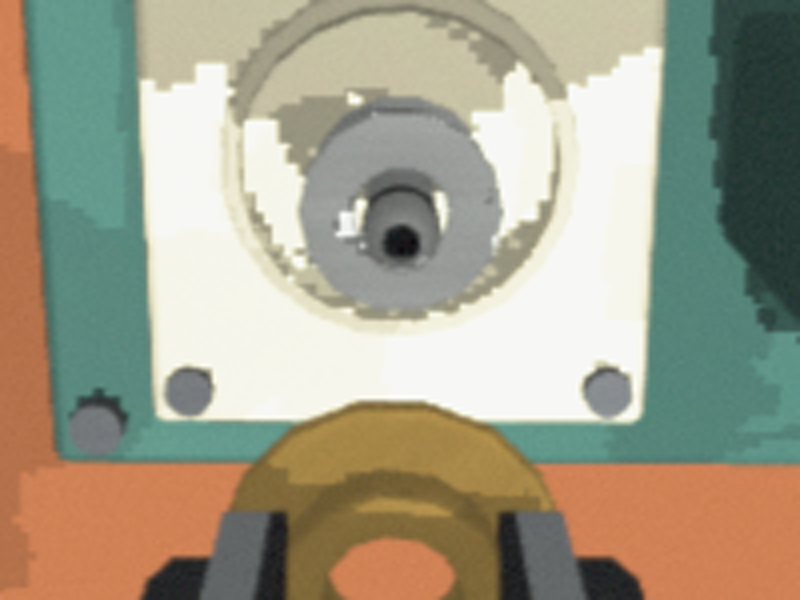

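The spindle tip is at (318,217), which agrees with (0.5187, 0.1137). I'll move over it and descend until it starts to thread.

Request:
{"api": "move_arm", "payload": {
  "targets": [
    [8,0.5,0,0,0,0],
    [8,0.5,10,0,0,0],
    [4.6,0.5,15,0,0,0],
    [0,0,15,0,0,0],
    [0,0,15,0,0,0],
    [0,0,3,0,0,0],
    [0,0,0,0,0,0],
    [0,0,0,0,0,0]
  ]
}}

```text
time_s: 6.3
ee_pos: [0.5188, 0.1144, 0.1269]
orientation: [[-0.06, 0.998, -0.0], [0.998, 0.06, 0.0], [0.0, -0.0, -1.0]]
wrist_force: [-0.2, 0.2, 0.1]
opening: 0.0229
finger_force: 39.3
```

```bash
python3 - <<'E'
from h import *
im=camera('side'); o=observe(); delta([.5187,.1137,.1035],93.5,o)
u=proj('side',[.5187,.1137,.118]).astype(int); print(u)
cv2.imwrite('pics/s5.png',cv2.resize(im[u[1]-50:u[1]+40,u[0]-60:u[0]+60],(800,600),interpolation=cv2.INTER_CUBIC)[:,:,::-1])
E
```

```text
t 6.35 tcp [519.3 114.3 127.5] shift [-0.6 -0.6 24. ] turn [ 0.07 -0.   -0.05] j [  1.   5. 115.   0.  60.  -2.] F [-0.2 -0.7  0.1] open 0.0227
[319 279]
```

View pics/s5.png

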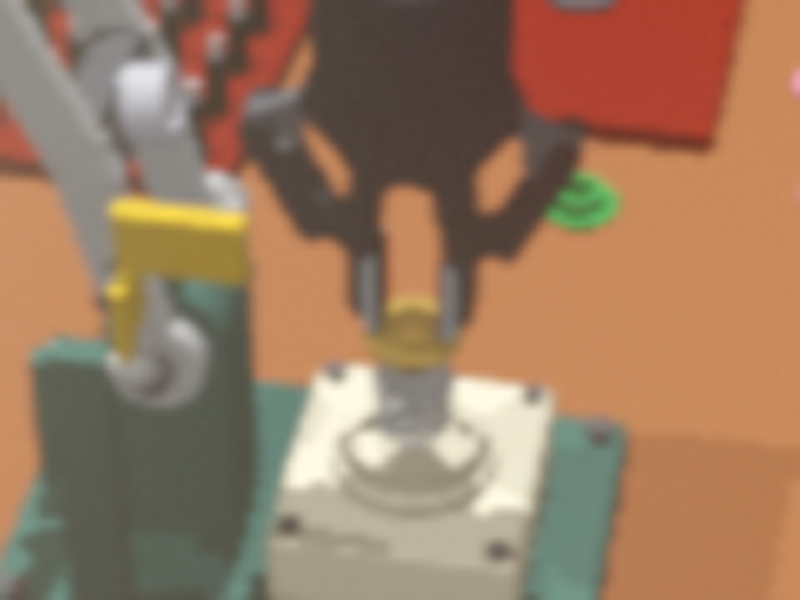

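The retainer hangs level over the spindle (about (412,335) in the crop), with clearance to the column and the catch. Now I'll lower it gently.

Request:
{"api": "move_arm", "payload": {
  "targets": [
    [-0.4,-0.4,2,0,0,0],
    [0,0,2,0,0,0],
    [0,0,2,0,0,0],
    [0,0,2,0,0,0],
    [0,0,2,0,0,0],
    [0,0,2,0,0,0],
    [0,0,2,0,0,0],
    [0,0,0,0,0,0]
  ]
}}

```text
time_s: 7.02
ee_pos: [0.5179, 0.1136, 0.1122]
orientation: [[-0.06, 0.998, -0.001], [0.998, 0.06, -0.0], [0.0, -0.001, -1.0]]
wrist_force: [0.1, -0.8, -0.3]
opening: 0.0229
finger_force: 39.3
```

Request:
{"api": "move_arm", "payload": {
  "targets": [
    [0,0,1.5,0,0,0],
    [0,0,1.5,0,0,0],
    [0,0,1.5,0,0,0],
    [0,0,1.5,0,0,0],
    [0,0,1,0,0,0],
    [0,0,1,0,0,0],
    [0,0,0,0,0,0],
    [0,0,0,0,0,0]
  ]
}}

```text
time_s: 7.68
ee_pos: [0.5185, 0.1137, 0.1062]
orientation: [[-0.06, 0.998, -0.0], [0.998, 0.06, -0.0], [-0.0, -0.0, -1.0]]
wrist_force: [-4.1, 0.3, 6.7]
opening: 0.0229
finger_force: 40.2
```

Request:
{"api": "move_arm", "payload": {
  "targets": [
    [0,0,-0.5,0,0,0],
    [0,0,0,0,0,0],
    [0,0,0,0,0,0],
    [0,0,0,0,0,0],
    [0,0,0,0,0,0],
    [0,0,0,0,0,0],
    [0,0,0,0,0,0],
    [0,0,0,0,0,0]
  ],
  "jaw": 0.6
}}

```text
time_s: 8.35
ee_pos: [0.5183, 0.1136, 0.1052]
orientation: [[-0.06, 0.998, -0.0], [0.998, 0.06, 0.0], [0.0, -0.0, -1.0]]
wrist_force: [-0.6, 0.0, -0.9]
opening: 0.0513
finger_force: 0.0
```

Request:
{"api": "move_arm", "payload": {
  "targets": [
    [0,0,-10,0,0,0],
    [0,0,-20,0,0,0],
    [0,0,-25,0,0,0],
    [0,0,-25,0,0,0],
    [-20,0,-20,0,0,0],
    [-25,0,-20,0,0,0],
    [0,0,0,0,0,0],
    [0,0,0,0,0,0]
  ]
}}

```text
time_s: 9.02
ee_pos: [0.522, 0.0681, 0.2276]
orientation: [[-0.058, 0.998, 0.004], [0.998, 0.058, 0.0], [-0.0, 0.004, -1.0]]
wrist_force: [0.1, 0.9, -0.4]
opening: 0.0512
finger_force: 0.0
```

```bash
python3 - <<'E'
from h import *
o=observe(); im=camera('wrist'); sd=camera('side'); tp=camera('top'); np.save('pics/o6.npy',o,allow_pickle=True); delta([.5187,.1137,.22],93.5,o)
for n,i in (('w6f',im),('s6f',sd),('t6f',tp)): cv2.imwrite(f'pics/{n}.png',i[:,:,::-1])
p=proj('wrist',[.5187,.1137,.105],o).astype(int); u=proj('side',[.5187,.1137,.118]).astype(int)
a=cv2.resize(im[0:240,:],(800,300)); 
b=cv2.resize(sd[u[1]-50:u[1]+40,u[0]-60:u[0]+60],(400,300),interpolation=cv2.INTER_CUBIC)
x0,y0=max(0,p[0]-60),max(0,p[1]-45); c=cv2.resize(im[y0:y0+90,x0:x0+120],(400,300),interpolation=cv2.INTER_CUBIC)
print(x0,y0)
cv2.imwrite('pics/c6.png',np.vstack([a,np.hstack([b,c])])[:,:,::-1])
for k in blobs(im,(17,70,40),(32,255,255),100): print(cv2.boundingRect(k),cv2.contourArea(k))
for k in blobs(tp,(18,100,100),(32,255,255)): print('top',cv2.boundingRect(k),cv2.contourArea(k))
for k in blobs(sd,(18,120,100),(32,255,255)): print('side',cv2.boundingRect(k),cv2.contourArea(k))
E
```

```text
t 9.02 tcp [522.   68.1 227.6] shift [45.7 -0.7  7.6] turn [ 0.24  0.01 -0.17] j [ -4.  -2. 111.   0.  71.  -7.] F [ 0.1  0.9 -0.4] open 0.0512
254 119
(425, 0, 158, 75) 7038.0
(288, 138, 53, 54) 2238.0
top (247, 196, 13, 24) 139.5
side (489, 12, 64, 38) 1732.0
side (365, 148, 43, 17) 409.0
side (275, 258, 21, 24) 209.5
side (314, 280, 14, 9) 49.0
side (424, 77, 12, 16) 42.5
```

View pics/c6.png

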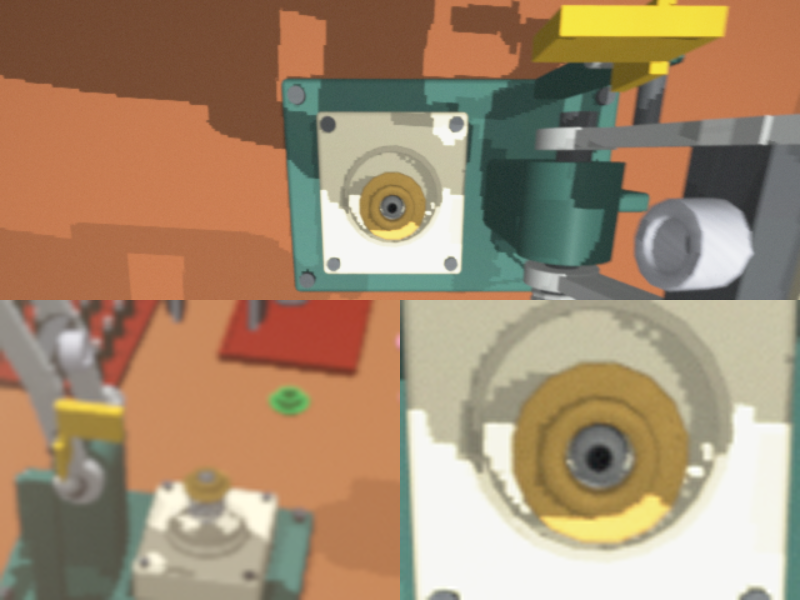

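The retainer sits on the spring with the spindle central in its bore (crop about (597,455)). Next I'll check the press-frame model against the tab and crossbar pixels.

```bash
cat >> h.py <<'E'
YAW=3.3
def P(x,y,z):
    a=np.radians(YAW); return np.array([.5187+(np.cos(a)*x-np.sin(a)*y)/1000,.1137+(np.sin(a)*x+np.cos(a)*y)/1000,z/1000])
E
python3 - <<'E'
from h import *
for q in ((50,57,221),(50,65,221),(98,57,221),(98,65,221)): print(q,proj('top',P(*q)).round(1),P(*q).round(4))
print('bar',proj('top',P(152,0,289)).round(1),'meas (280,162)',P(152,0,289))
o=np.load('pics/o6.npy',allow_pickle=True).item()
for q in ((50,57,221),(50,65,221),(50,57,193)): print(q,proj('wrist',P(*q),o).round(1))
im=cv2.imread('pics/t6f.png')[:,:,::-1].copy()
for k in blobs(im,(18,100,100),(32,255,255)): print(cv2.minAreaRect(k))
# black bar in top0
t=cv2.imread('pics/top0.png'); m=cv2.inRange(t[150:175,255:310],(0,0,0),(55,55,55)); ys,xs=np.nonzero(m); print('bar px',xs.mean()+255,ys.mean()+150,len(xs), onz('top',(xs.mean()+255,ys.mean()+150-0),.289))
w=cv2.imread('pics/w6f.png'); print('tab end corners: zoom (533,62),(560,8),(727,8) ->',[ (x*.8,y*.8) for x,y in((533,62),(560,8),(727,8),(725,37))])
E
```

```text
(50, 57, 221) [258.2 218.9] [0.5653 0.1735 0.221 ]
(50, 65, 221) [254.4 219.1] [0.5649 0.1815 0.221 ]
(98, 57, 221) [256.9 196.6] [0.6133 0.1762 0.221 ]
(98, 65, 221) [253.2 196.9] [0.6128 0.1842 0.221 ]
bar [279.1 163.5] meas (280,162) [0.67044796 0.12244973 0.289     ]
(50, 57, 221) [449.1  43.3]
(50, 65, 221) [451.6  18.8]
(50, 57, 193) [426.6  56.4]
((253.0, 207.5), (23.0, 12.0), 90.0)
bar px 278.0379146919431 162.0568720379147 211 [0.67336313 0.12456075 0.289     ]
tab end corners: zoom (533,62),(560,8),(727,8) -> [(426.40000000000003, 49.6), (448.0, 6.4), (581.6, 6.4), (580.0, 29.6)]
```

```bash
python3 -c "
from h import *
delta(P(62,36,255),93.3); print(P(62,36,202))"
```

```text
t 9.17 tcp [520.1  69.3 224. ] shift [ 80.2  63.3 -31.1] turn [-0.14 -0.04  0.17] j [ -4.  -2. 112.   0.  71.  -7.] F [-0.6  0.6 -1.2] open 0.0515
[0.57852489 0.15320928 0.202     ]
```

Request:
{"api": "move_arm", "payload": {
  "targets": [
    [10,8,-12,0,0,0],
    [18,14,-12,0,0,0],
    [20,16,-7,0,0,0],
    [20,16,0,0,0,0],
    [12.2,9.3,0,0,0,0],
    [0,0,0,0,0,0],
    [0,0,0,0,0,0],
    [0,0,0,0,0,0]
  ],
  "jaw": 0
}}

```text
time_s: 9.83
ee_pos: [0.5784, 0.1527, 0.2549]
orientation: [[-0.061, 0.998, -0.003], [0.998, 0.061, -0.001], [-0.0, -0.003, -1.0]]
wrist_force: [0.2, 0.5, 0.0]
opening: -0.0001
finger_force: 0.0
```

Request:
{"api": "move_arm", "payload": {
  "targets": [
    [0,0,10,0,0,0],
    [0,0,15,0,0,0],
    [0,0,15,0,0,0],
    [0,0,10,0,0,0],
    [0,0,3,0,0,0],
    [0,0,0,0,0,0],
    [0,0,0,0,0,0],
    [0,0,0,0,0,0]
  ]
}}

```text
time_s: 10.5
ee_pos: [0.58, 0.1525, 0.2044]
orientation: [[-0.06, 0.998, 0.002], [0.998, 0.06, 0.0], [0.0, 0.002, -1.0]]
wrist_force: [-0.0, -0.7, 0.0]
opening: -0.0003
finger_force: 0.0
```

```bash
python3 - <<'E'
from h import *
o=observe(); im=camera('side'); tp=camera('top'); w=camera('wrist'); delta(P(62,36,202),93.3,o)
M=o['orientation']; tc=o['ee_pos']
print('tip side',proj('side',tc).round(0),'top',proj('top',tc).round(0))
for k in blobs(im,(18,120,100),(32,255,255)): print('side',cv2.boundingRect(k),cv2.contourArea(k))
for k in blobs(tp,(18,100,100),(32,255,255)): print('top',cv2.boundingRect(k))
b=cv2.resize(im[210:330,240:340],(500,600),interpolation=cv2.INTER_CUBIC); c=cv2.resize(w,(300,225)); d=cv2.resize(tp[150:250,240:340],(300,300))
cv2.imwrite('pics/c7.png',np.hstack([b,np.vstack([c,d,np.zeros((75,300,3),np.uint8)])])[:,:,::-1])
E
```

```text
t 10.5 tcp [580.  152.5 204.4] shift [ 0.8 -1.4  2.4] turn [ 0.11 -0.    0.13] j [  5.   8. 103.  -0.  69.   2.] F [-0.  -0.7  0. ] open -0.0003
tip side [291. 259.] top [269. 213.]
side (489, 12, 64, 38) 1712.5
side (275, 259, 21, 23) 206.5
side (389, 156, 18, 7) 63.5
side (314, 279, 15, 10) 57.5
side (424, 77, 8, 14) 27.5
top (290, 235, 9, 16)
```

No contact forces, and the fingers are inside the tab. I'll push outward along the tab's arc.

Request:
{"api": "move_arm", "payload": {
  "targets": [
    [6,0,2,0,0,0],
    [6,0,0.5,0,0,0],
    [6.5,0,-1,0,0,0],
    [6.5,0,-1,0,0,0],
    [6.5,0,0,0,0,0],
    [6.5,0,1,0,0,0],
    [6,0,2,0,0,0],
    [6,0,2.2,0,0,0]
  ]
}}

```text
time_s: 11.32
ee_pos: [0.5764, 0.2034, 0.1978]
orientation: [[-0.06, 0.998, 0.0], [0.998, 0.06, 0.0], [0.0, 0.001, -1.0]]
wrist_force: [-0.1, -0.2, 0.6]
opening: 0.0004
finger_force: 0.4
```

Request:
{"api": "move_arm", "payload": {
  "targets": [
    [5.5,0,3.5,0,0,0],
    [5.5,0,4,0,0,0],
    [4.5,0,4.5,0,0,0],
    [4.5,0,5,0,0,0],
    [3,0,5,0,0,0],
    [2,0,4,0,0,0],
    [0,0,0,0,0,0],
    [0,0,0,0,0,0]
  ]
}}

```text
time_s: 11.98
ee_pos: [0.5744, 0.2273, 0.1708]
orientation: [[-0.06, 0.998, -0.002], [0.998, 0.06, -0.001], [-0.0, -0.002, -1.0]]
wrist_force: [-0.0, -0.0, -0.4]
opening: -0.0
finger_force: 0.0
```

```bash
python3 - <<'E'
from h import *
o=observe(); im=camera('side'); delta(P(62,120,260),93.3,o)
for k in blobs(im,(18,120,100),(32,255,255)): print('side',cv2.boundingRect(k),cv2.contourArea(k))
E
```

```text
t 11.98 tcp [574.4 227.3 170.8] shift [  9.7  -0.3 -89.2] turn [-0.1   0.03  0.15] j [ 12.  12. 102.  -0.  66.   9.] F [-0.  -0.  -0.4] open -0.0
side (489, 12, 64, 38) 1681.0
side (423, 77, 31, 27) 244.0
side (269, 280, 23, 21) 212.0
side (314, 279, 15, 10) 56.5
```

Request:
{"api": "move_arm", "payload": {
  "targets": [
    [-2,0,-20,0,0,0],
    [0,0,-40,0,0,0],
    [0,0,-40,0,0,0],
    [0,0,-40,0,0,0],
    [-10,10,-38,0,0,0],
    [-25,25,-11,0,0,0],
    [-27,25,0,0,0,0],
    [-27,25,0,0,0,0]
  ],
  "jaw": 0.6
}}

```text
time_s: 12.7
ee_pos: [0.6663, 0.1409, 0.3637]
orientation: [[-0.061, 0.998, 0.005], [0.998, 0.061, 0.0], [-0.0, 0.005, -1.0]]
wrist_force: [-0.2, 0.9, -0.2]
opening: 0.051
finger_force: 0.0
```

Request:
{"api": "move_arm", "payload": {
  "targets": [
    [-15,5,0,0,0,0],
    [0,0,0,0,0,0],
    [0,0,0,0,0,0],
    [0,0,0,0,0,0],
    [0,0,0,0,0,0],
    [0,0,0,0,0,0],
    [0,0,0,0,0,0],
    [0,0,0,0,0,0]
  ]
}}

```text
time_s: 13.37
ee_pos: [0.6707, 0.1278, 0.361]
orientation: [[-0.061, 0.998, 0.0], [0.998, 0.061, 0.0], [0.0, 0.0, -1.0]]
wrist_force: [-0.4, 1.0, -0.1]
opening: 0.0514
finger_force: 0.0
```

```bash
python3 - <<'E'
from h import *
o=observe(); w=camera('wrist'); im=camera('side'); np.save('pics/o8.npy',o,allow_pickle=True); delta(P(152,0,289),93.3,o)
cv2.imwrite('pics/w8f.png',w[:,:,::-1]); cv2.imwrite('pics/s8f.png',im[:,:,::-1])
for n,i in(('side',im),('wrist',w)):
  for k in blobs(i,(18,120,80),(32,255,255)): print(n,cv2.boundingRect(k),cv2.contourArea(k))
for z in (281,289,297): print(proj('wrist',P(152,0,z),o))
for a in (0,51,70,87):
  f=np.radians(a)
  def tp(y,z): # rel hinge at closed -> rotated outward
    return 73+np.cos(f)*y+np.sin(f)*z,153-np.sin(f)*y+np.cos(f)*z
  q=[proj('side',P(x,*tp(y,z))) for x in(50,98) for y in(-16,-8) for z in(40,68)]
  q=np.array(q); print(a,q.min(0).round(0),q.max(0).round(0))
h=cv2.resize(w,(480,360)); c=cv2.resize(im[210:330,240:340],(320,384))
O=np.zeros((400,800,3),np.uint8);O[:360,:480]=h;O[:384,480:]=c; cv2.imwrite('pics/c8.png',O[:,:,::-1])
E
```

```text
t 13.37 tcp [670.7 127.8 361. ] shift [-5.4 -0.6 72. ] turn [ 0.02 -0.    0.21] j [ 2. 14. 80.  0. 86. -1.] F [-0.4  1.  -0.1] open 0.0514
side (489, 12, 64, 30) 1087.0
side (364, 130, 46, 35) 728.5
side (421, 102, 48, 13) 448.0
side (269, 281, 23, 20) 236.0
side (314, 279, 15, 10) 59.5
wrist (193, 46, 65, 78) 2541.5
wrist (164, 180, 34, 34) 856.0
[314.84940899 250.87072807]
[314.82229954 255.19621058]
[314.79330814 259.82197099]
0 [274. 257.] [295. 270.]
51 [269. 276.] [292. 282.]
70 [268. 282.] [291. 292.]
87 [267. 287.] [290. 300.]
```

View pics/c8.png

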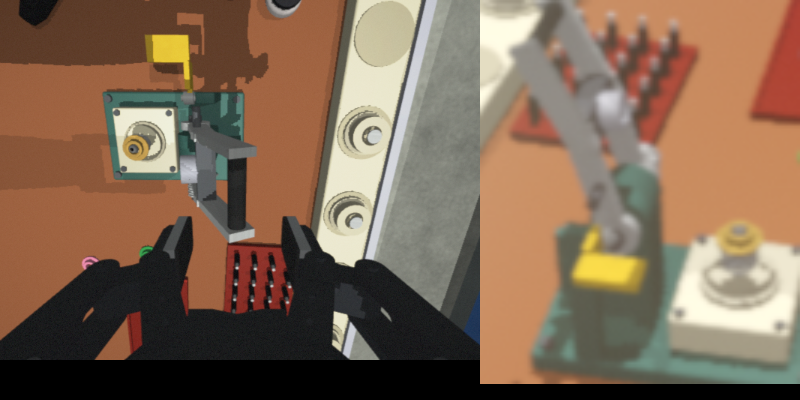

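The catch is lying well outward, about 80° over (side crop about (608,270)). The retainer sits on the spindle, and the bar is at (317,261) in the wrist view. I'll descend onto the crossbar and grip it.

Request:
{"api": "move_arm", "payload": {
  "targets": [
    [-3,0.5,10,0,0,0],
    [-2.4,0.5,18,0,0,0],
    [0,0,20,0,0,0],
    [0,0,18,0,0,0],
    [0,0,13,0,0,0],
    [0,0,8,0,0,0],
    [0,0,4,0,0,0],
    [0,0,0,0,0,0]
  ]
}}

```text
time_s: 14.13
ee_pos: [0.6722, 0.1217, 0.2686]
orientation: [[-0.06, 0.998, -0.001], [0.998, 0.06, -0.0], [0.0, -0.001, -1.0]]
wrist_force: [0.4, 0.3, 0.7]
opening: 0.0511
finger_force: 0.0
```

Request:
{"api": "move_arm", "payload": {
  "targets": [
    [0,0,0,0,0,0],
    [0,0,0,0,0,0],
    [0,0,0,0,0,0],
    [0,0,0,0,0,0],
    [0,0,0,0,0,0],
    [0,0,0,0,0,0],
    [0,0,0,0,0,0],
    [0,0,0,0,0,0]
  ],
  "jaw": 0,
  "grip_force": 60
}}

```text
time_s: 14.8
ee_pos: [0.6713, 0.1216, 0.2714]
orientation: [[-0.06, 0.998, -0.003], [0.998, 0.06, -0.001], [-0.0, -0.003, -1.0]]
wrist_force: [-6.1, -1.7, 2.6]
opening: 0.0141
finger_force: 58.4
```

```bash
cat >> h.py <<'E'
def bar(ph): ph=np.radians(ph); return np.array([95-174*np.sin(ph),125+174*np.cos(ph)])
def arc(ph0,steps):
    for s in steps:
        d=bar(ph0+s)-bar(ph0); ph0+=s; print([0,round(d[0],1),round(-d[1],1),0,0,0],end=', ')
    print('->',ph0,bar(ph0))
def where():
    o=observe(); a=np.radians(YAW); d=(o['ee_pos']*1000-[518.7,113.7,0]); x=np.cos(a)*d[0]+np.sin(a)*d[1]; y=-np.sin(a)*d[0]+np.cos(a)*d[1]; z=d[2]+18.7
    print('t',round(o['time_s'],2),'press',x.round(1),y.round(1),z.round(1),'phi',np.degrees(np.arctan2(95-x,z-125)).round(1),'r',np.hypot(95-x,z-125).round(1),'lever',(np.arctan2(95-x,z-125)+.335).round(3),'F',o['wrist_force'].round(1),o['torque'].round(1),'open',round(o['opening'],4))
E
python3 -c "
from h import *
where()
arc(-19.2,[1,2,3,4,4,4,4,4]);arc(6.8,[4]*8);arc(38.8,[4]*5+[3,3,3])"
```

```text
t 14.8 press 152.8 -0.9 290.1 phi -19.3 r 175.0 lever -0.002 F [-6.1 -1.7  2.6] [-0.1  0.9 -0. ] open 0.0141
[0, np.float64(-2.9), np.float64(-1.0), 0, 0, 0], [0, np.float64(-5.8), np.float64(-1.8), 0, 0, 0], [0, np.float64(-8.8), np.float64(-2.3), 0, 0, 0], [0, np.float64(-11.9), np.float64(-2.4), 0, 0, 0], [0, np.float64(-12.0), np.float64(-1.5), 0, 0, 0], [0, np.float64(-12.1), np.float64(-0.7), 0, 0, 0], [0, np.float64(-12.1), np.float64(0.2), 0, 0, 0], [0, np.float64(-12.1), np.float64(1.0), 0, 0, 0], -> 6.800000000000001 [ 74.39770951 297.77599841]
[0, np.float64(-12.0), np.float64(1.9), 0, 0, 0], [0, np.float64(-11.8), np.float64(2.7), 0, 0, 0], [0, np.float64(-11.6), np.float64(3.5), 0, 0, 0], [0, np.float64(-11.4), np.float64(4.3), 0, 0, 0], [0, np.float64(-11.0), np.float64(5.1), 0, 0, 0], [0, np.float64(-10.6), np.float64(5.9), 0, 0, 0], [0, np.float64(-10.2), np.float64(6.6), 0, 0, 0], [0, np.float64(-9.7), np.float64(7.3), 0, 0, 0], -> 38.8 [-14.02906318 260.6048059 ]
[0, np.float64(-9.2), np.float64(7.9), 0, 0, 0], [0, np.float64(-8.6), np.float64(8.6), 0, 0, 0], [0, np.float64(-8.0), np.float64(9.1), 0, 0, 0], [0, np.float64(-7.3), np.float64(9.7), 0, 0, 0], [0, np.float64(-6.7), np.float64(10.2), 0, 0, 0], [0, np.float64(-4.5), np.float64(7.9), 0, 0, 0], [0, np.float64(-4.1), np.float64(8.1), 0, 0, 0], [0, np.float64(-3.7), np.float64(8.3), 0, 0, 0], -> 67.8 [-66.10148176 190.74429691]
```

Request:
{"api": "move_arm", "payload": {
  "targets": [
    [0,-2.9,-1,0,0,0],
    [0,-5.8,-1.8,0,0,0],
    [0,-8.8,-2.3,0,0,0],
    [0,-11.9,-2.4,0,0,0],
    [0,-12,-1.5,0,0,0],
    [0,-12.1,-0.7,0,0,0],
    [0,-12.1,0.2,0,0,0],
    [0,-12.1,1,0,0,0]
  ]
}}

```text
time_s: 15.47
ee_pos: [0.5984, 0.1175, 0.2835]
orientation: [[-0.06, 0.998, 0.017], [0.998, 0.06, 0.002], [0.001, 0.017, -1.0]]
wrist_force: [6.1, 1.3, 5.1]
opening: 0.0141
finger_force: 58.5
```

```bash
python3 -c "
from h import *
where()"
```

```text
t 15.47 press 79.8 -0.7 302.2 phi 4.9 r 177.9 lever 0.421 F [6.1 1.3 5.1] [ 0.3 -1.3 -0.1] open 0.0141
```

Request:
{"api": "move_arm", "payload": {
  "targets": [
    [0,-12,1.9,0,0,0],
    [0,-11.8,2.7,0,0,0],
    [0,-11.6,3.5,0,0,0],
    [0,-11.4,4.3,0,0,0],
    [0,-11,5.1,0,0,0],
    [0,-10.6,5.9,0,0,0],
    [0,-10.2,6.6,0,0,0],
    [0,-9.7,7.3,0,0,0]
  ]
}}

```text
time_s: 16.13
ee_pos: [0.5091, 0.1125, 0.2451]
orientation: [[-0.06, 0.998, 0.012], [0.998, 0.06, 0.002], [0.001, 0.012, -1.0]]
wrist_force: [1.2, 2.1, 9.3]
opening: 0.0143
finger_force: 67.4
```

```bash
python3 -c "
from h import *
where()"
```

```text
t 16.13 press -9.7 -0.6 263.8 phi 37.0 r 173.8 lever 0.981 F [1.2 2.1 9.3] [ 0.4 -1.  -0. ] open 0.0143
```

Tracking the arc well. I'll continue, slowing down towards contact.

Request:
{"api": "move_arm", "payload": {
  "targets": [
    [0,-9.2,7.9,0,0,0],
    [0,-8.6,8.6,0,0,0],
    [0,-8,9.1,0,0,0],
    [0,-7.3,9.7,0,0,0],
    [0,-6.7,10.2,0,0,0],
    [0,-4.5,7.9,0,0,0],
    [0,-4.1,8.1,0,0,0],
    [0,-3.7,8.3,0,0,0]
  ],
  "grip_force": 80
}}

```text
time_s: 16.8
ee_pos: [0.4552, 0.1094, 0.1737]
orientation: [[-0.06, 0.998, 0.003], [0.998, 0.06, 0.002], [0.002, 0.004, -1.0]]
wrist_force: [0.4, 3.4, 4.4]
opening: 0.0135
finger_force: 86.7
```

```bash
python3 -c "
from h import *
where()
arc(67.8,[1.5]*4+[1]*4);arc(77.8,[.6]*8)"
```

```text
t 16.8 press -63.6 -0.6 192.4 phi 67.0 r 172.4 lever 1.504 F [0.4 3.4 4.4] [ 0.5  0.2 -0.1] open 0.0135
[0, np.float64(-1.7), np.float64(4.2), 0, 0, 0], [0, np.float64(-1.6), np.float64(4.3), 0, 0, 0], [0, np.float64(-1.4), np.float64(4.3), 0, 0, 0], [0, np.float64(-1.3), np.float64(4.4), 0, 0, 0], [0, np.float64(-0.8), np.float64(2.9), 0, 0, 0], [0, np.float64(-0.8), np.float64(2.9), 0, 0, 0], [0, np.float64(-0.7), np.float64(3.0), 0, 0, 0], [0, np.float64(-0.7), np.float64(3.0), 0, 0, 0], -> 77.8 [-75.07036561 161.77051458]
[0, np.float64(-0.4), np.float64(1.8), 0, 0, 0], [0, np.float64(-0.4), np.float64(1.8), 0, 0, 0], [0, np.float64(-0.3), np.float64(1.8), 0, 0, 0], [0, np.float64(-0.3), np.float64(1.8), 0, 0, 0], [0, np.float64(-0.3), np.float64(1.8), 0, 0, 0], [0, np.float64(-0.3), np.float64(1.8), 0, 0, 0], [0, np.float64(-0.3), np.float64(1.8), 0, 0, 0], [0, np.float64(-0.2), np.float64(1.8), 0, 0, 0], -> 82.59999999999995 [-77.55078225 147.4104338 ]
```

Request:
{"api": "move_arm", "payload": {
  "targets": [
    [0,-1.7,4.2,0,0,0],
    [0,-1.6,4.3,0,0,0],
    [0,-1.4,4,0,0,0],
    [0,-1.2,4,0,0,0],
    [0,-0.8,2.9,0,0,0],
    [0,-0.7,2.5,0,0,0],
    [0,-0.5,2,0,0,0],
    [0,-0.5,2,0,0,0]
  ]
}}

```text
time_s: 17.47
ee_pos: [0.4457, 0.1089, 0.1463]
orientation: [[-0.06, 0.998, -0.001], [0.998, 0.06, 0.002], [0.002, -0.001, -1.0]]
wrist_force: [-7.2, 3.4, 9.0]
opening: 0.0139
finger_force: 89.1
```

```bash
python3 -c "
from h import *
where()"
```

```text
t 17.47 press -73.1 -0.6 165.0 phi 76.6 r 172.8 lever 1.672 F [-7.2  3.4  9. ] [ 0.5  0.5 -0.1] open 0.0139
```

Contact with the retainer is starting (lever about 1.67). I'll press slowly.

Request:
{"api": "move_arm", "payload": {
  "targets": [
    [0,-0.4,1.8,0,0,0],
    [0,-0.4,1.8,0,0,0],
    [0,-0.3,1.8,0,0,0],
    [0,-0.3,1.8,0,0,0],
    [0,-0.2,1.8,0,0,0],
    [0,-0.2,1.8,0,0,0],
    [0,-0.2,1.8,0,0,0],
    [0,-0.2,1.8,0,0,0]
  ]
}}

```text
time_s: 18.13
ee_pos: [0.4427, 0.1087, 0.1325]
orientation: [[-0.06, 0.998, -0.005], [0.998, 0.06, 0.001], [0.002, -0.005, -1.0]]
wrist_force: [-12.9, 3.6, 15.7]
opening: 0.0136
finger_force: 91.6
```

```bash
python3 -c "
from h import *
where()"
```

```text
t 18.13 press -76.2 -0.6 151.2 phi 81.3 r 173.2 lever 1.754 F [-12.9   3.6  15.7] [ 0.4  1.5 -0.1] open 0.0136
```

Request:
{"api": "move_arm", "payload": {
  "targets": [
    [0,-0.5,0.7,0,0,0],
    [0,-0.5,0.7,0,0,0],
    [0,-0.5,0.7,0,0,0],
    [0,0,0.7,0,0,0],
    [0,0,0.7,0,0,0],
    [0,0,0,0,0,0],
    [0,0,0,0,0,0],
    [0,0,0,0,0,0]
  ]
}}

```text
time_s: 18.8
ee_pos: [0.4423, 0.1087, 0.13]
orientation: [[-0.06, 0.998, -0.002], [0.998, 0.06, 0.002], [0.002, -0.002, -1.0]]
wrist_force: [-10.3, 2.8, 16.8]
opening: 0.0135
finger_force: 91.7
```

```bash
python3 - <<'E'
from h import *
where()
for n in('side','top','wrist'):
    im=camera(n); cv2.imwrite(f'pics/{n}9.png',im[:,:,::-1])
    for k in blobs(im,(18,120,80),(32,255,255)): print(n,cv2.boundingRect(k),cv2.contourArea(k))
where()
E
```

```text
t 18.8 press -76.6 -0.6 148.7 phi 82.1 r 173.2 lever 1.768 F [-10.3   2.8  16.8] [ 0.5  1.1 -0.1] open 0.0135
side (489, 12, 64, 38) 1725.0
side (421, 77, 51, 38) 1119.0
side (364, 131, 46, 31) 470.0
side (269, 281, 24, 20) 239.0
top (222, 199, 29, 25) 323.0
wrist (424, 251, 31, 52) 618.0
t 18.95 press -76.6 -0.6 148.7 phi 82.1 r 173.2 lever 1.768 F [-10.3   2.9  16.3] [ 0.5  1.2 -0.1] open 0.0136
```

Request:
{"api": "move_arm", "payload": {
  "targets": [
    [0,-0.3,0.7,0,0,0],
    [0,-0.3,0.7,0,0,0],
    [0,-0.3,0.7,0,0,0],
    [0,0,0.7,0,0,0],
    [0,0,0.7,0,0,0],
    [0,0,0,0,0,0],
    [0,0,0,0,0,0],
    [0,0,0,0,0,0]
  ]
}}

```text
time_s: 19.62
ee_pos: [0.4419, 0.1087, 0.1274]
orientation: [[-0.06, 0.998, -0.0], [0.998, 0.06, 0.002], [0.002, -0.0, -1.0]]
wrist_force: [-11.4, 3.3, 19.5]
opening: 0.0135
finger_force: 92.1
```

```bash
python3 -c "
from h import *
where()"
```

```text
t 19.62 press -76.9 -0.6 146.1 phi 83.0 r 173.2 lever 1.784 F [-11.4   3.3  19.5] [ 0.5  1.2 -0.2] open 0.0135
```

Request:
{"api": "move_arm", "payload": {
  "targets": [
    [0,0,0.7,0,0,0],
    [0,0,0.7,0,0,0],
    [0,0,0.7,0,0,0],
    [0,0,0.7,0,0,0],
    [0,0,0.7,0,0,0],
    [0,0,0,0,0,0],
    [0,0,0,0,0,0],
    [0,0,0,0,0,0]
  ]
}}

```text
time_s: 20.28
ee_pos: [0.4416, 0.1087, 0.1251]
orientation: [[-0.06, 0.998, -0.002], [0.998, 0.06, 0.001], [0.001, -0.002, -1.0]]
wrist_force: [-16.4, 2.4, 28.2]
opening: 0.0137
finger_force: 92.8
```

```bash
python3 - <<'E'
from h import *
where()
im=camera('side'); cv2.imwrite('pics/side10.png',im[:,:,::-1]); where()
w=camera('wrist'); cv2.imwrite('pics/wrist10.png',w[:,:,::-1])
E
```

```text
t 20.28 press -77.3 -0.6 143.8 phi 83.8 r 173.3 lever 1.797 F [-16.4   2.4  28.2] [ 0.4  1.9 -0.1] open 0.0137
t 20.33 press -77.3 -0.6 143.8 phi 83.8 r 173.3 lever 1.797 F [-17.7   2.7  27. ] [ 0.4  1.9 -0.1] open 0.0137
```

Request:
{"api": "move_arm", "payload": {
  "targets": [
    [0,-0.5,0.5,0,0,0],
    [0,-0.5,0.5,0,0,0],
    [0,-0.5,0.5,0,0,0],
    [0,0,0,0,0,0],
    [0,0,0,0,0,0],
    [0,0,0,0,0,0],
    [0,0,0,0,0,0],
    [0,0,0,0,0,0]
  ]
}}

```text
time_s: 21.05
ee_pos: [0.4417, 0.1087, 0.1249]
orientation: [[-0.06, 0.998, 0.002], [0.998, 0.06, 0.002], [0.001, 0.002, -1.0]]
wrist_force: [-15.8, 2.5, 29.6]
opening: 0.0136
finger_force: 93.1
```

```bash
python3 -c "
from h import *
where()"
```

```text
t 21.05 press -77.2 -0.6 143.6 phi 83.8 r 173.2 lever 1.798 F [-15.8   2.5  29.6] [ 0.5  1.7 -0.1] open 0.0136
```

```bash
python3 - <<'E'
from h import *
im=cv2.cvtColor(cv2.imread('pics/side10.png'),cv2.COLOR_BGR2HSV)
for x in (60,40,20,-10,-40,-60):
    o=[]
    for th in (1.75,1.80):
        ph=th-.335; s=(95-x)/174/np.sin(ph); z=125+174*np.cos(ph)*s
        o.append(proj('side',P(x,40,z)))
    c=int(round(o[0][0])); r=int(round(o[0][1]))
    print(x,o[0].round(1),o[1].round(1),'mm/px',)
    print('  ',[(k,)+tuple(int(v) for v in im[k,c]) for k in range(r-10,r+14)])
# retainer blob / brass search near spindle
u=proj('side',P(0,0,95)); print('ret',u, proj('side',P(0,0,91)))
m=cv2.inRange(im,(15,90,50),(35,255,255)); y,x=np.nonzero(m[265:310,300:340]); print(len(x),x.mean()+300 if len(x) else 0,y.mean()+265 if len(y) else 0, (y.min()+265,y.max()+265,x.min()+300,x.max()+300) if len(x) else 0)
E
```

```text
60 [293.5 282.8] [293.6 283.3] mm/px
   [(273, 42, 34, 97), (274, 39, 35, 95), (275, 33, 34, 91), (276, 28, 37, 90), (277, 28, 36, 91), (278, 30, 12, 133), (279, 30, 4, 193), (280, 30, 4, 209), (281, 18, 7, 180), (282, 17, 16, 148), (283, 14, 20, 142), (284, 15, 18, 141), (285, 15, 18, 141), (286, 14, 20, 142), (287, 18, 19, 136), (288, 21, 23, 113), (289, 28, 36, 92), (290, 24, 43, 88), (291, 24, 43, 88), (292, 24, 43, 88), (293, 24, 43, 88), (294, 24, 43, 88), (295, 24, 43, 88), (296, 24, 44, 86)]
40 [301.1 282.8] [301.2 283.6] mm/px
   [(273, 13, 133, 200), (274, 13, 131, 200), (275, 13, 133, 200), (276, 13, 133, 200), (277, 13, 131, 200), (278, 13, 117, 202), (279, 11, 61, 209), (280, 13, 14, 216), (281, 18, 6, 203), (282, 17, 11, 162), (283, 13, 16, 140), (284, 13, 17, 135), (285, 8, 16, 130), (286, 9, 14, 127), (287, 10, 19, 124), (288, 17, 15, 121), (289, 43, 15, 119), (290, 60, 19, 119), (291, 69, 33, 122), (292, 71, 43, 126), (293, 74, 50, 132), (294, 76, 51, 135), (295, 75, 48, 137), (296, 74, 44, 139)]
20 [308.8 282.7] [308.8 283.8] mm/px
   [(273, 12, 132, 199), (274, 13,
[... 1465 characters left out ...]
2), (296, 22, 43, 180)]
-60 [340.2 282.4] [340.1 284.9] mm/px
   [(272, 12, 129, 195), (273, 12, 133, 199), (274, 13, 135, 199), (275, 12, 135, 199), (276, 12, 134, 198), (277, 12, 133, 197), (278, 11, 109, 190), (279, 10, 42, 168), (280, 11, 13, 152), (281, 12, 18, 142), (282, 13, 17, 136), (283, 12, 19, 137), (284, 13, 17, 136), (285, 13, 17, 136), (286, 10, 17, 137), (287, 18, 21, 145), (288, 20, 33, 171), (289, 22, 36, 203), (290, 22, 35, 228), (291, 23, 32, 237), (292, 23, 33, 231), (293, 23, 34, 222), (294, 24, 34, 212), (295, 24, 38, 190)]
ret [319.43586508 285.9064257 ] [319.44277446 287.04733491]
7 321.0 290.85714285714283 (np.int64(290), np.int64(291), np.int64(318), np.int64(324))
```

The straps in the side view have the slope of lever angle about 1.755. With the hard force stop as well, the spring is fully down, so I'm handing the job in.

```bash
python3 -c "
from h import *
where(); print(sign_off())"
```

```text
t 21.05 press -77.2 -0.6 143.6 phi 83.8 r 173.2 lever 1.798 F [-15.8   2.5  29.6] [ 0.5  1.7 -0.1] open 0.0136
the job is handed in; nothing more can be done
None
```

Job handed in at 21 s: the brass retainer is on the spindle, the catch is flipped clear, and the gripper is still holding the lever down with the spring at its stop (lever about 1.755 from the side view; the hand-in gave no verdict).

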